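# Centre the dial and set the depth stop of a hand-fitting press

### The job

Set up the watch-hand fitting press: turn the stage knob until the stage's pointer stands on the long mark of the scale, so that the dial sits under the pusher. Then screw the knurled depth-stop nut on top of the spindle fully down until it bottoms out, back it off a quarter turn, and finish while still gripping the nut, holding it there so that it cannot creep while I lock it. Leave the loupe, tweezers, cork tray and dropper bottle beside the press where they are.

Things in the scene. Friction and masses are not known exactly. Their poses are not given: they have to be found in the camera images.
- press: Grey bench press for fitting watch hands, fixed; base 22 mm high, column at the back, 46 mm wide head with its top 144 mm above the bench, lever with a black ball on the head's left. Origin: bench top straight below the spindle; x to the back, y to its left, z up. Base spans x -85..115, y -190..80 mm. Its place and yaw vary.
- mark (a point): The long mark: the one long heavy black line, 1.8 mm wide with a small black triangle at its front end, across the middle of the bright scale strip (26 x 80 mm, thin ticks every 4 mm) on the front edge of the press base. Point on the line at x -66, y 0, z 28.5 mm of the press; axes as the press.
- pointer (a point): Tip of the dark wedge-shaped pointer on the front of the sliding aluminium stage (78 x 90 mm, carries the dial), 3 mm over the scale strip. It slides along the press's y only, up to 21 mm either way of the mark; on the mark when both have the same y in the press frame. Starts 7 to 17 mm to the right (-y) of the mark.
- stage_knob_top (a point): Top centre of the stage knob: dark knurled, 32 mm across, 26 mm high, 7 mm above its 42 mm square housing; top 88 mm above the bench, at x -42, y -150 mm of the press. Upright axis. A rack moves the stage: counterclockwise from above sends the pointer left (+y), 12 mm a radian, no play; friction 0.05 N m; stays where left.
- depth_stop: The depth stop as a whole (it carries the nut). Origin on the spindle axis at the nut's lower face: 158 mm above the bench when the nut has bottomed; rises and falls with the nut, 2 mm a turn.
- stop_nut (a joint): Turn of the depth-stop nut about the upright spindle axis, rad: 0 = bottomed out on the boss of the head (hard stop), larger = unscrewed, counterclockwise from above; clockwise screws it down, 2 mm a turn. Starts 1.8 to 3.2 from the bottom; friction 0.06 N m; stays where left; range 0 to 4.
- stop_nut_top (a point): Top centre of the depth-stop nut, on the spindle axis. Bright steel drum, knurled, 37 mm across and 21 mm high, over a graduated skirt 34 mm across and 9 mm high; top 188 mm above the bench when bottomed. The 11 mm thread stands 18 mm above it. Below: a boss 31 mm across, 14 mm high, then the head.
- eye_loupe: Bystander: aluminium eye loupe 28 mm across, 30 mm high, standing in front of the press to the left. Origin: centre of its underside.
- bench_tweezers: Bystander: steel tweezers 118 x 10 x 9 mm lying in front of the press. Origin: centre of the underside.
- cork_tray: Bystander: white parts carton with a cork bed, 66 x 100 x 31 mm, left of the press. Origin: centre of the underside.
- oil_dropper: Bystander: white dropper bottle 23 mm across, 56 mm high, behind the carton. Origin: centre of the underside.

How it is judged (in metres and radians):
On the way, in this order (a step that is already met when the one before it is completed fails the run):
1. the stage's pointer stands on the long mark (within 1.5 mm) (y of pointer in the frame of mark between -0.0015 and 0.0015 m), for 0.3 s.
2. with the pointer still on the mark, the depth-stop nut is screwed down until it bottoms out (within 0.06 rad) (all of step 1 and value of joint stop_nut below 0.06 rad), for 0.2 s.
At the end, for the whole second after the job is handed in: The pointer is within 1.5 mm of the long mark; the nut stands a quarter turn (1.57 rad, give or take 0.25) above its bottom and is still; the fingers grip it with more than 5 N, the gripper centred on it within 12 mm (all of step 1 and value of joint stop_nut between 1.32 and 1.82 rad and velocity of joint stop_nut between -0.05 and 0.05 rad/s and contact force between the fingers and depth_stop above 5 N and horizontal distance between the grasp point and stop_nut_top below 0.012 m); the arm keeps its last pose, push and grip.
It fails at once if the loupe, tweezers, cork tray or dropper bottle is pushed more than 15 mm (distance of any of eye_loupe, bench_tweezers, cork_tray, oil_dropper from where it was at the start of the episode above 0.015 m).
It also fails if it takes over 54 s, if anything falls off the work surface, if the arm or the gripper's body presses on something with over 40 N, if the wrist force passes 120 N, or if a joint passes its speed limit or range.

### The arm

A 6-joint arm with a two-finger parallel gripper is mounted at the origin on a cart in front of the work surface, level with it; the furniture and walls round the work are solid. World frame = base frame: x ahead of the robot, y to its left, z up, the work surface at z = 0. Lengths are in m, angles in degrees, forces in N, time in s.
With the tool pointing down it reaches from about 0.3 to 0.75 m from the base axis. Payload 8.5 kg.
Tool frame: the origin (TCP) lies between the finger pads; the fingertips stand 22 mm ahead of it and the grasp point (between the pads) lies 3 mm ahead of it (env.nose_length is the distance from the TCP to the fingertips, in m); z points along the fingers, x is the direction in which the jaws open and shut, and the axes are right-handed (so a half turn about z gives the same grasp; the last joint's range is limited). The gripper opens to 85 mm and grips with 20 to 120 N. Pads are 22 mm wide; open, the fingers measure 114 mm over their backs; the gripper's body (76 mm by 85 mm) begins 54 mm behind the grasp point. The pads swing forward as they close: fully open they stand 13 mm farther back than shut.
Start: joints at [52.867, 21.807, 74.336, -0, 83.858, -12.336], TCP at [0.231, 0.499, 0.253] pointing down, gripper open.
Joint ranges: [-178.18, 178.18], [-50.72, 133.34], [12.68, 142.11], [-81.47, 261.47], [9.98, 163.14], [-165.26, 165.26]. Speed limits (degrees/s): [136.94, 136.94, 180, 180, 180, 180].

### API

Orientations are given as a 3x3 rotation matrix whose columns are the frame's x, y, z axes.
In Python, from rig import env gives the robot as it stands.
- The arm moves only by the tool arm_command, never from a script. Its argument "steps" is a list of rows, each an object with "delta_pos": the shift along the world's x, y, z in mm, a list of three; "dr": the turn, a rotation vector about the world's x, y, z in degrees, a list of three. In form: [{"delta_pos": [dx, dy, dz], "dr": [wx, wy, wz]}, ...]. A call has 1 to 20 rows; each row shifts and turns the commanded pose from where the row before left it; what a row does not reach is not made up. A row lasts 1/10 s, in which the tool goes at most 50 mm and 8.59 degrees, less where a joint would pass 70% of its speed; a pose out of reach is approached as far as the arm can. A call with a gripper value outside its range is refused whole. "grip" is the opening, from 0 (shut) to 1 (fully open), set as the call begins (left out, the last holds). The fingers move at their own pace and stop on an object; "squeeze" is the grip in N (left out, the last holds). Time passes only in rows, so rows that do not move let the fingers close. It gives the time, the measured TCP pose, the force and the opening at its end, in the units of the state.
- env.observe(): the state, without advancing time (a new reading comes with each control period).
- env.get_image(name): name is "scene" or "top"; returns the picture (400x640x3 uint8, blue, green, red); there is no depth.
- env.get_calibration(name): a dict with "fx", "fy", "cx", "cy" (pixels), "view" (4x4, takes a point from world to camera coordinates). Camera axes: x right, y up, looking along -z (the intrinsics and any distortion apply to the point x, -y, -z); pixel columns grow to the right and rows downward; lengths in m; the calibration is good to about 2 mm. A picture is of the moment at which its call begins. get_calibration takes no time and is no camera call.
- env.close_job(): hands the job in, once; it reports no verdict.
The state is a dict: "time_s": time; "q": joint angles; "qvel": joint speeds; "joint_efforts": joint torques, N m; "position": TCP position; "tool_rot": TCP orientation; "ft_force": force on the tool from outside, world axes, zero at the start; "wrist_torque": the same for the moment, N m; "grip_width": finger opening in m.
Only numpy, scipy, OpenCV 4.12 (cv2) and the standard library are available. Lean on these libraries where they do the work, as an engineer would, in place of code of your own. Each camera call takes 0.05 s, during which the arm holds its last target. There are 200 camera calls.

## Working session

There is one attempt and no reset: what is moved stays moved. The work goes in short steps, Python scripts to look and compute and a tool call to move; the robot and the scene stay as the last step left them, time stands still between calls to the robot, and variables do not carry over. Pictures are saved under pics/ and viewed, about 8 in all and at most 12, crops included, and the job is handed in when it is done.

Besides the shell and the picture viewer there is one more tool, called as a command line: name --argument value ..., lists and objects as JSON in quotes. arm_command: Moves the arm, as the interface text tells. Its arguments: {"type":"object","properties":{"steps":{"type":"array"},"grip":{"type":"number"},"squeeze":{"type":"number"}},"required":["steps"]}

```bash
mkdir -p pics; ls
python3 - <<'E'
from rig import env
import cv2,numpy as np
for n in("scene","top"):
    im=env.get_image(n);cv2.imwrite(f"pics/{n}0.png",im);c=env.get_calibration(n);print(n,c)
print(env.observe())
E
```

```text
pics
scene {'fx': 439.30217731557997, 'fy': 439.30217731557997, 'cx': 313.21803641692753, 'cy': 201.43417596563165, 'view': array([[ 0.45047137, -0.89275973, -0.00745695, -0.12295868],
       [ 0.39888508,  0.19378418,  0.89629146, -0.34888375],
       [-0.79872789, -0.40672811,  0.44340276, -0.42612549],
       [ 0.        ,  0.        ,  0.        ,  1.        ]])}
top {'fx': 381.8592387071499, 'fy': 381.8592387071499, 'cx': 322.49332650847055, 'cy': 203.44681354568712, 'view': array([[-0.00143549, -0.99997823, -0.00644027,  0.15674924],
       [ 0.98125983, -0.0026495 ,  0.19267102, -0.52283702],
       [-0.19268389, -0.006043  ,  0.98124227, -0.87480234],
       [ 0.        ,  0.        ,  0.        ,  1.        ]])}
{'time_s': 0.1, 'q': array([ 5.28669234e+01,  2.18382665e+01,  7.43779042e+01, -2.03694290e-04,
        8.38580104e+01, -1.23350575e+01]), 'qvel': array([ 0.02208972, -0.13140574, -0.12380073, -0.07310846, -0.11740449,
       -0.04448417]), 'joint_efforts': array([ 4.42170975e-03, -4.49218583e+01, -2.31656331e+01, -1.00026084e-04,
        3.67677771e-03, -5.71411556e-05]), 'position': array([0.23054029, 0.49910534, 0.2527776 ]), 'tool_rot': array([[ 4.19419856e-01,  9.07792035e-01, -7.78754028e-04],
       [ 9.07791486e-01, -4.19420490e-01, -1.03431820e-03],
       [-1.26557122e-03, -2.73132687e-04, -9.99999162e-01]]), 'ft_force': array([-0.47991248, -0.29414659, -0.02980265]), 'wrist_torque': array([-0.07752653,  0.02789703,  0.00539478]), 'grip_width': 0.08548727143277242}
```

View pics/scene0.png

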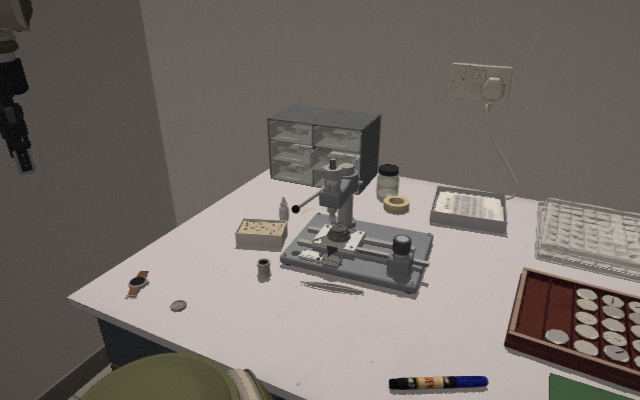

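View pics/top0.png

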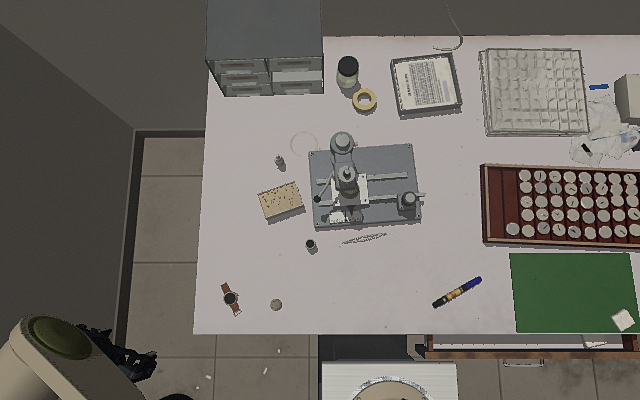

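The scene view shows the press with its knob at about (402,245), nut at (334,170) and scale at (322,257). In the top view the knob is at about (408,199), the nut at (347,172) and the scale at (340,217). I'll enlarge both.

Run:
```python
import cv2,numpy as np
t=cv2.imread("pics/top0.png")[125:240,300:430];s=cv2.imread("pics/scene0.png")[150:290,275:440]
cv2.imwrite("pics/c1.png",np.hstack([cv2.resize(x,(400,int(400*x.shape[0]/x.shape[1])),interpolation=cv2.INTER_CUBIC)[:339] for x in (t,s)]))
```

```text
(no output)
```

View pics/c1.png

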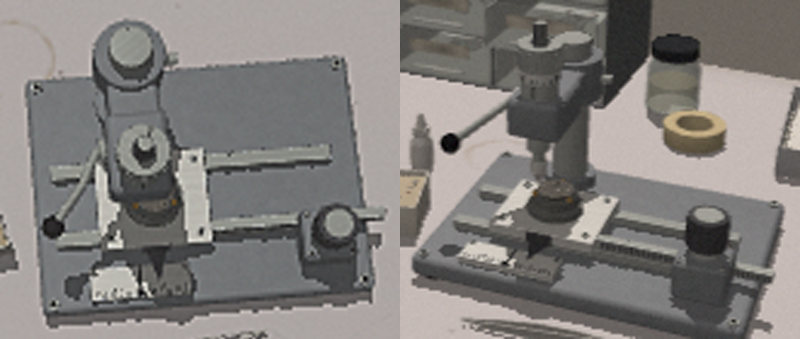

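```bash
cat > h.py <<'E'
import numpy as np,cv2
from rig import env
def ray(n,uv,z):
    c=env.get_calibration(n);V=c["view"];R=V[:3,:3];o=-R.T@V[:3,3]
    d=R.T@np.array([(uv[0]-c["cx"])/c["fx"],-(uv[1]-c["cy"])/c["fy"],-1.])
    return o+d*(z-o[2])/d[2]
def proj(n,p):
    c=env.get_calibration(n);V=c["view"];q=V[:3,:3]@p+V[:3,3]
    return np.array([c["cx"]+c["fx"]*q[0]/-q[2],c["cy"]-c["fy"]*q[1]/-q[2]])
E
python3 - <<'E'
from h import *
T=lambda u,v:(300+u*130/400-.35,125+v*130/400-.35)
S=lambda u,v:(275+(u-400)*165/400-.3,150+v*165/400-.3)
P={}
for nm,t,s,z in [("knob",(342,222),(712,213),.088),("nut",(139,146),(541,43),.189),("thr",(146,143),(541,24),.207),("ptr",(157,277),(535,255),.0315),("BL",(27,88),None,.022),("BR",(340,57),(783,207),.022),("FR",(372,290),(745,325),.022),("FL",(45,314),(414,262),.022)]:
    a=ray("top",T(*t),z);b=ray("scene",S(*s),z) if s else None
    P[nm]=a;print(nm,a.round(4),None if b is None else b.round(4))
for i,j in(("BL","BR"),("FL","FR"),("FL","BL"),("FR","BR")):
    d=P[j]-P[i];print(i,j,np.linalg.norm(d),np.degrees(np.arctan2(d[1],d[0])))
# press from knob + nut
d=P["knob"]-P["nut"];print("knob-nut",np.hypot(*d[:2]),np.hypot(42,150),"yaw",np.degrees(np.arctan2(d[1],d[0])-np.arctan2(-150,-42)))
E
```

```text
knob [ 0.5312 -0.0505  0.088 ] [ 0.5373 -0.0503  0.088 ]
nut [0.5628 0.108  0.189 ] [0.5617 0.1024 0.189 ]
thr [0.5598 0.1043 0.207 ] [0.5565 0.1003 0.207 ]
ptr [0.4987 0.0864 0.0315] [0.506  0.0802 0.0315]
BL [0.6605 0.1918 0.022 ] None
BR [ 0.6868 -0.0705  0.022 ] [ 0.6836 -0.0766  0.022 ]
FR [ 0.4892 -0.0873  0.022 ] [ 0.5026 -0.091   0.022 ]
FL [0.4703 0.1763 0.022 ] [0.467  0.1694 0.022 ]
BL BR 0.26365457800024167 -84.28724198764186
FL FR 0.2642092169667839 -85.90359084864812
FL BL 0.19082144900231662 4.676208841699398
FR BR 0.19826547300384526 4.845050397821637
knob-nut 0.16166386752564021 155.76905982896602 yaw 4.3716412178919475
```

Both views agree to within about 6 mm: press yaw is about 5°, the knob is at about (0.531,-0.049), the nut at about (0.56,0.105), and the pointer is about 12 mm right of the mark. Next I'll move above the knob.

arm_command --steps '[{"delta_pos":[0,-27,24],"dr":[0,0,-1.5]},{"delta_pos":[0,-27,24],"dr":[0,0,-1.5]},{"delta_pos":[16,-27,0],"dr":[0,0,-1.5]},{"delta_pos":[16,-27,0],"dr":[0,0,-1.5]},{"delta_pos":[16,-27,0],"dr":[0,0,-1.5]},{"delta_pos":[16,-27,0],"dr":[0,0,-1.5]},{"delta_pos":[16,-27,0],"dr":[0,0,-1.5]},{"delta_pos":[16,-27,0],"dr":[0,0,-1.5]},{"delta_pos":[16,-27,0],"dr":[0,0,-1.5]},{"delta_pos":[16,-27,0],"dr":[0,0,-1.5]},{"delta_pos":[16,-27,0],"dr":[0,0,-1.5]},{"delta_pos":[16,-27,0],"dr":[0,0,-1.5]},{"delta_pos":[17,-28,0],"dr":[0,0,-1.5]},{"delta_pos":[17,-28,0],"dr":[0,0,-1.5]},{"delta_pos":[17,-28,0],"dr":[0,0,-1.5]},{"delta_pos":[17,-28,0],"dr":[0,0,-1.5]},{"delta_pos":[18,-28,0],"dr":[0,0,-1.5]},{"delta_pos":[18,-28,0],"dr":[0,0,-1.5]},{"delta_pos":[18,-28,0],"dr":[0,0,-1.5]},{"delta_pos":[19,-28,0],"dr":[0,0,-1.5]}]' --grip 0.75

```text
time_s: 2.1
position: [0.5321, -0.05, 0.301]
tool_rot: [[0.818, 0.575, -0.001], [0.575, -0.818, 0.0], [-0.0, -0.001, -1.0]]
ft_force: [1.3, 0.4, 0.7]
grip_width: 0.0639
```

arm_command --steps '[{"delta_pos":[0,0,-40],"dr":[0,0,0]},{"delta_pos":[0,0,-40],"dr":[0,0,0]},{"delta_pos":[0,0,-40],"dr":[0,0,0]},{"delta_pos":[0,0,-20],"dr":[0,0,0]},{"delta_pos":[0,0,0],"dr":[0,0,0]}]'

```text
time_s: 2.6
position: [0.5303, -0.0484, 0.1586]
tool_rot: [[0.817, 0.576, -0.006], [0.576, -0.817, 0.002], [-0.004, -0.005, -1.0]]
ft_force: [0.3, -0.0, 0.0]
grip_width: 0.064
```

Run:
```python
from h import *
o=env.observe();print(o["time_s"],o["position"],o["tool_rot"][:,0],o["q"],o["ft_force"],o["grip_width"])
t=env.get_image("top");s=env.get_image("scene");cv2.imwrite("pics/top1.png",t);cv2.imwrite("pics/scene1.png",s)
t=t[125:240,300:430];s=s[150:290,275:440]
cv2.imwrite("pics/c2.png",np.hstack([cv2.resize(x,(400,int(400*x.shape[0]/x.shape[1])),interpolation=cv2.INTER_CUBIC)[:339] for x in (t,s)]))
```

```text
2.6 [ 0.53033736 -0.04835565  0.15855357] [ 0.81718683  0.57635995 -0.00385948] [-1.79568981e+01  2.53544099e+01  8.55552651e+01  9.33394579e-04
  6.94602312e+01 -5.31518831e+01] [ 0.27810153 -0.04233984  0.02050008] 0.0640161955233649
```

View pics/c2.png

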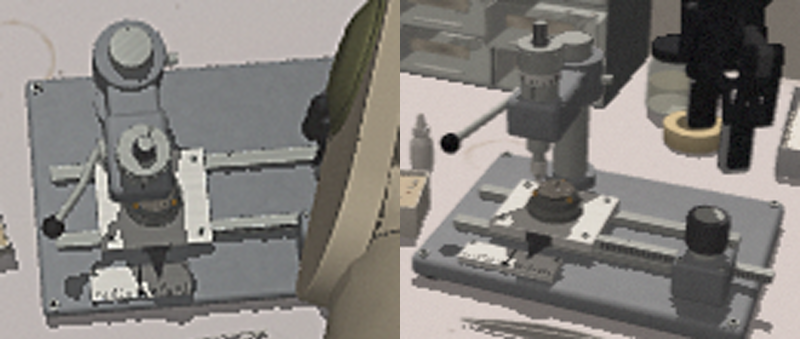

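The view shows the gripper clear above the knob, and the pointer and scale still visible in both cameras. Next I'll descend and close.

arm_command --steps '[{"delta_pos":[2,-1,-20],"dr":[0,0,0]},{"delta_pos":[0,0,-20],"dr":[0,0,0]},{"delta_pos":[0,0,-18],"dr":[0,0,0]},{"delta_pos":[0,0,-18],"dr":[0,0,0]},{"delta_pos":[0,0,0],"dr":[0,0,0]},{"delta_pos":[0,0,0],"dr":[0,0,0]}]'

```text
time_s: 3.3
position: [0.5345, -0.0499, 0.0868]
tool_rot: [[0.817, 0.576, 0.002], [0.576, -0.817, -0.001], [0.001, 0.002, -1.0]]
ft_force: [-0.3, -0.6, 0.8]
grip_width: 0.0641
```

arm_command --steps '[{"delta_pos":[0,0,0],"dr":[0,0,0]},{"delta_pos":[0,0,0],"dr":[0,0,0]},{"delta_pos":[0,0,0],"dr":[0,0,0]},{"delta_pos":[0,0,0],"dr":[0,0,0]},{"delta_pos":[0,0,0],"dr":[0,0,0]},{"delta_pos":[0,0,0],"dr":[0,0,0]},{"delta_pos":[0,0,0],"dr":[0,0,0]},{"delta_pos":[0,0,0],"dr":[0,0,0]}]' --grip 0 --squeeze 40

```text
time_s: 4.1
position: [0.5334, -0.0504, 0.0867]
tool_rot: [[0.817, 0.577, 0.0], [0.577, -0.817, -0.002], [-0.001, 0.001, -1.0]]
ft_force: [-6.0, -3.3, 10.5]
grip_width: 0.0307
```

arm_command --steps '[{"delta_pos":[-1,-0.5,0.5],"dr":[0,0,0]},{"delta_pos":[-0.5,0,0.5],"dr":[0,0,5]},{"delta_pos":[0,0,0],"dr":[0,0,5]},{"delta_pos":[0,0,0],"dr":[0,0,5]},{"delta_pos":[0,0,0],"dr":[0,0,5]},{"delta_pos":[0,0,0],"dr":[0,0,5]},{"delta_pos":[0,0,0],"dr":[0,0,5]},{"delta_pos":[0,0,0],"dr":[0,0,5]},{"delta_pos":[0,0,0],"dr":[0,0,5]},{"delta_pos":[0,0,0],"dr":[0,0,5]},{"delta_pos":[0,0,0],"dr":[0,0,0]},{"delta_pos":[0,0,0],"dr":[0,0,0]},{"delta_pos":[0,0,0],"dr":[0,0,0]}]'

```text
time_s: 5.4
position: [0.5343, -0.0487, 0.0869]
tool_rot: [[0.17, 0.985, 0.006], [0.985, -0.17, 0.002], [0.003, 0.005, -1.0]]
ft_force: [11.5, 10.4, -4.2]
grip_width: 0.0301
```

Run:
```python
from h import *
o=env.observe();print(o["time_s"],o["position"],o["tool_rot"][:,0],o["ft_force"],o["wrist_torque"],o["grip_width"])
t=env.get_image("top");s=env.get_image("scene");cv2.imwrite("pics/top2.png",t);cv2.imwrite("pics/scene2.png",s)
s0=cv2.imread("pics/scene1.png");t0=cv2.imread("pics/top1.png")
f=lambda x:cv2.resize(x,(400,270),interpolation=cv2.INTER_CUBIC)
cs=lambda x:f(x[238:279,295:356]);ct=lambda x:f(x[192:233,322:383])
cv2.imwrite("pics/c3.png",np.vstack([np.hstack([ct(t0),cs(s0)]),np.hstack([ct(t),cs(s)])]))
```

```text
5.4 [ 0.53429826 -0.04872162  0.08689267] [0.17041966 0.98536583 0.00336581] [11.49449119 10.37305123 -4.16503728] [ 1.72210281 -1.74532453  0.0698664 ] 0.03011803419460602
```

View pics/c3.png

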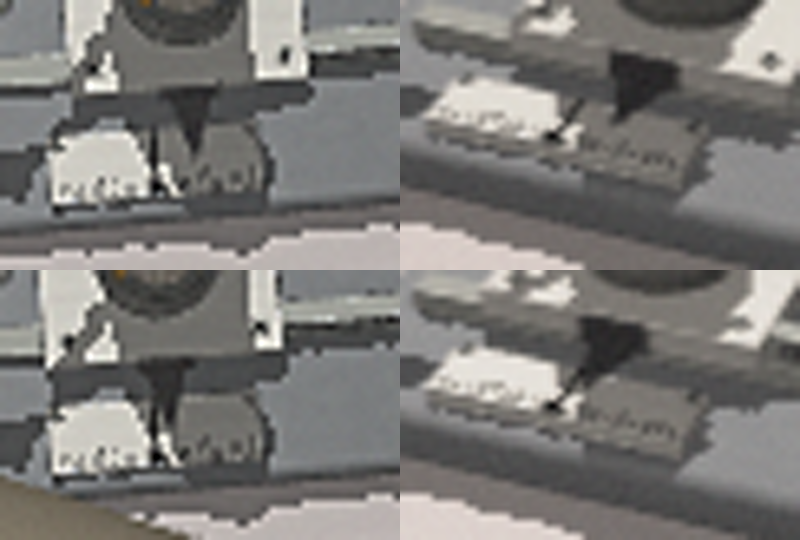

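Run:
```python
from h import *
k=61/400
T=lambda u,v:(322+(u+.5)*k-.5,192+(v+.5)*k-.5)
S=lambda u,v:(295+(u-400+.5)*k-.5,238+(v+.5)*k-.5)
a=np.radians(4.9);ey=np.array([-np.sin(a),np.cos(a),0])
for n,F,m,p0,p1 in(("top",T,[(158,184),(155,150)],(196,150),(170,150)),("scene",S,[(552,135),(580,100)],(620,118),(572,118))):
    M=[ray(n,F(*x),.0285) for x in m];A=ray(n,F(*p0),.0315);B=ray(n,F(*p1),.0315)
    print(n,[x.round(4) for x in M+[A,B]],"mark y",[1e3*x@ey for x in M],"p",1e3*A@ey,1e3*B@ey)
```

```text
top [array([0.4868, 0.0987, 0.0285]), array([0.4998, 0.0997, 0.0285]), array([0.4992, 0.0845, 0.0315]), array([0.4993, 0.0942, 0.0315])] mark y [np.float64(56.79420544689135), np.float64(56.64449468847917)] p 41.51281701548112 51.237676983029395
scene [array([0.4891, 0.0991, 0.0285]), array([0.5096, 0.0998, 0.0285]), array([0.5019, 0.0831, 0.0315]), array([0.4957, 0.0957, 0.0315])] mark y [np.float64(56.91609038773922), np.float64(55.92456383450797)] p 39.89073919557425 53.04202951701022
```

arm_command --steps '[{"delta_pos":[0.6,0.6,0],"dr":[0,0,4]},{"delta_pos":[0,0,0],"dr":[0,0,5]},{"delta_pos":[0,0,0],"dr":[0,0,5]},{"delta_pos":[0,0,0],"dr":[0,0,5]},{"delta_pos":[0,0,0],"dr":[0,0,5]},{"delta_pos":[0,0,0],"dr":[0,0,0]},{"delta_pos":[0,0,0],"dr":[0,0,0]},{"delta_pos":[0,0,0],"dr":[0,0,0]}]'

```text
time_s: 6.3
position: [0.5343, -0.0475, 0.0869]
tool_rot: [[-0.245, 0.969, 0.004], [0.969, 0.245, 0.004], [0.002, 0.005, -1.0]]
ft_force: [8.1, 12.9, -1.7]
grip_width: 0.0301
```

Run:
```python
from h import *
o=env.observe();print(o["time_s"],o["position"],o["tool_rot"][:,0],o["ft_force"],o["wrist_torque"],o["grip_width"])
T=[env.get_image("top") for _ in range(6)];S=[env.get_image("scene") for _ in range(6)]
t=np.mean(T,0).astype(np.uint8);s=np.mean(S,0).astype(np.uint8);cv2.imwrite("pics/top3.png",t);cv2.imwrite("pics/scene3.png",s)
f=lambda x:cv2.resize(x,(400,400),interpolation=cv2.INTER_CUBIC)
cv2.imwrite("pics/c4.png",np.hstack([f(t[200:225,332:357]),f(s[244:269,305:330])]))
```

```text
6.3 [ 0.53432603 -0.04751364  0.08685014] [-0.24519445  0.96947114  0.00232005] [ 8.12951462 12.88663776 -1.72237378] [ 2.20339497 -1.4031066   0.07154369] 0.030146094159234818
```

View pics/c4.png

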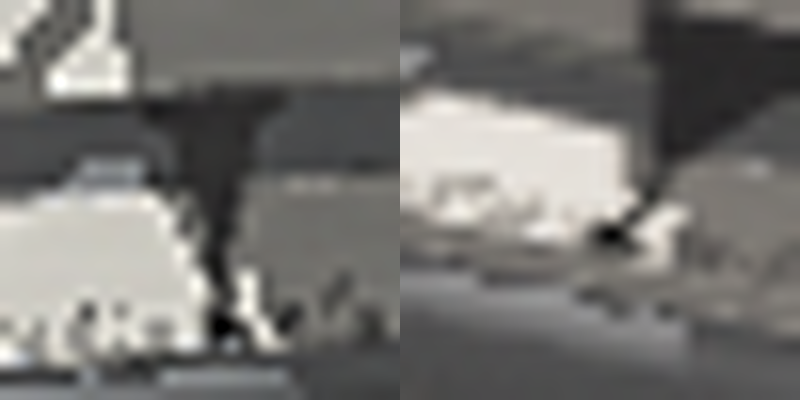

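Run:
```python
from h import *
k=1/16
T=lambda u,v:(332+(u+.5)*k-.5,200+(v+.5)*k-.5)
S=lambda u,v:(305+(u-400+.5)*k-.5,244+(v+.5)*k-.5)
a=np.radians(4.9);ey=np.array([-np.sin(a),np.cos(a),0])
for n,F,m,p in(("top",T,(222,325),[(215,262),(212,180),(217,105)]),("scene",S,(612,235),[(648,190),(652,185),(656,180)])):
    M=ray(n,F(*m),.0285);print(n,M.round(4),M@ey*1e3,[(ray(n,F(*q),.0315).round(4),(1e3*(ray(n,F(*q),.0315)-M)@ey).round(2)) for q in p])
    for d in(-2,-1,0,1,2):  # where tip should appear for offset d mm, given mark point
        for X in(8,12): 
            q=proj(n,M+np.array([np.cos(a),np.sin(a),0])*X/1e3+ey*d/1e3+[0,0,.003]);o=(332,200) if n=="top" else (305-25,244);print(d,X,((q-o+.5)*16).round(),end=" ")
    print()
```

```text
top [0.4863 0.0994 0.0285] 57.495473585413386 [(array([0.4957, 0.1005, 0.0315]), np.float64(0.31)), (array([0.5085, 0.1008, 0.0315]), np.float64(-0.49)), (array([0.5202, 0.0999, 0.0315]), np.float64(-2.41))]
-2 8 [231. 270.] -2 12 [229. 245.] -1 8 [225. 271.] -1 12 [222. 245.] 0 8 [218. 271.] 0 12 [216. 246.] 1 8 [212. 272.] 1 12 [209. 246.] 2 8 [205. 272.] 2 12 [203. 247.] 
scene [0.489  0.0989 0.0285] 56.80250917129003 [(array([0.4955, 0.0973, 0.0315]), np.float64(-2.16)), (array([0.4967, 0.0974, 0.0315]), np.float64(-2.22)), (array([0.4979, 0.0974, 0.0315]), np.float64(-2.28))]
-2 8 [652. 183.] -2 12 [664. 166.] -1 8 [644. 182.] -1 12 [656. 165.] 0 8 [637. 180.] 0 12 [648. 163.] 1 8 [629. 179.] 1 12 [641. 162.] 2 8 [621. 177.] 2 12 [633. 160.]
```

The top view shows the tip at (215,262) over the triangle at (222,325), nearly aligned. The scene view suggests about 2 mm still to go, but one of its pixels is 2 mm. I'll check raw pixels, comparing the known knob positions.

Run:
```python
from h import *
np.set_printoptions(linewidth=250)
for i in(1,2,3):
    g=cv2.imread(f"pics/top{i}.png",0);print("top",i);print(np.c_[np.arange(207,223),g[207:223,338:360]])
for i in(1,2,3):
    g=cv2.imread(f"pics/scene{i}.png",0);print("scene",i);print(np.c_[np.arange(246,262),g[246:262,312:338]])
```

```text
top 1
[[207  72  74  76  76  75  77  76  77  68  70  50  52  54  53  55  47  82  78  78  77  77  77]
 [208  77  77  73  78  73  75  78  80  80  80  66  49  50  51  50  54  83  79  77  76  73  74]
 [209  73  72  78  74  77  79  79  78  78  76  69  48  49  54  53  56  78  75  76  77  75  72]
 [210 137 136 143  67  77  78  79  74  76  76  81  64  47  49  45  72  63  65  73  83  84  91]
 [211 126 125 129  56  54  67  84  54  98  95 107  84  46  47  44 101 119 115 115 115 116  75]
 [212 221 220 216 224 111 112 120  54 121 114 114 124  41  43  61 121 113 112 109 110 112 106]
 [213 201 201 203 209 221  99 115  26 121 113 113 121  80  38  58 118 114 111 112 110 112 114]
 [214 202 199 200 204 213 102 113  25 120 114 112 115 123  38  76 114 110 110 108 109 106 112]
 [215 200 202 201 202 208 222 106  24 116 110 110 111 118  75  98 113 111 115 112 114 113 115]
 [216 202 204 203 204 205 216 111  17 122 114 108 112 116  92 120 117 113 112 111 115 112 112]
 [217 203 203 200 202 201 206 224  40 231 229 102 111 111 115 114  77 114 110 115 115 113 115]
 [218 202 199 200 200 201 206 218  97 160 228 103
[... 8135 characters left out ...]
 120 115 108 104  91  87  82  80]
 [256 215 190 223 222 222 223 222 192  60 116 127 120 121 120 120 119 119 120 119 120 119 118 118 119 116 110]
 [257 161 169 219 196 213 185 193  69 146 222 200 120 121 120 121 122 120 118 119 118 119 118 119 120 119 117]
 [258 170 225 224 209 151  55  18 129 223 207 112 100 118 119 121 122 121 120 123 121 121 120 118 118 118 120]
 [259 112 106 124 143 117  76  70  74 160 199  94  93  91 103 122 121 113 100 120 121 120 121 121 120 119 118]
 [260 117 116 116 116 117 114 115 141 172 169 103  99  86 114 103 113  94 103 120 120 118 117 118 119 120 121]
 [261  87  93 102 120 133 115 116 115 115 113 113 129 122 127 124 105 102 109  89 114  93  93  91 101 117 120]]
```

arm_command --steps '[{"delta_pos":[0.3,0.5,0],"dr":[0,0,2.4]},{"delta_pos":[0,0,0],"dr":[0,0,2.4]},{"delta_pos":[0,0,0],"dr":[0,0,0]},{"delta_pos":[0,0,0],"dr":[0,0,0]},{"delta_pos":[0,0,0],"dr":[0,0,0]}]'

```text
time_s: 7.4
position: [0.5343, -0.0472, 0.0868]
tool_rot: [[-0.325, 0.946, 0.004], [0.946, 0.325, 0.003], [0.002, 0.004, -1.0]]
ft_force: [7.1, 11.4, -0.5]
grip_width: 0.0303
```

arm_command --steps '[{"delta_pos":[0,0,0],"dr":[0,0,0]},{"delta_pos":[0,0,0],"dr":[0,0,0]},{"delta_pos":[0,0,0],"dr":[0,0,0]},{"delta_pos":[0,0,0],"dr":[0,0,0]},{"delta_pos":[0,0,0],"dr":[0,0,0]}]' --grip 0.75

```text
time_s: 7.9
position: [0.533, -0.0493, 0.0864]
tool_rot: [[-0.325, 0.946, 0.0], [0.946, 0.325, -0.0], [-0.0, -0.0, -1.0]]
ft_force: [0.0, 0.4, -0.2]
grip_width: 0.0641
```

arm_command --steps '[{"delta_pos":[0,0,10],"dr":[0,0,0]},{"delta_pos":[0,0,30],"dr":[0,0,0]},{"delta_pos":[0,0,40],"dr":[0,0,0]},{"delta_pos":[0,0,40],"dr":[0,0,0]},{"delta_pos":[0,0,40],"dr":[0,0,0]},{"delta_pos":[0,0,40],"dr":[0,0,0]},{"delta_pos":[0,0,0],"dr":[0,0,0]},{"delta_pos":[0,0,0],"dr":[0,0,0]}]'

```text
time_s: 8.7
position: [0.5329, -0.0491, 0.2873]
tool_rot: [[-0.326, 0.946, 0.002], [0.946, 0.326, -0.001], [-0.001, 0.002, -1.0]]
ft_force: [0.2, 0.3, -0.4]
grip_width: 0.0641
```

Run:
```python
from h import *
np.set_printoptions(linewidth=250)
o=env.observe();print(o["time_s"],o["position"],o["tool_rot"][:,0],o["q"])
t=np.mean([env.get_image("top") for _ in range(3)],0).astype(np.uint8);s=np.mean([env.get_image("scene")for _ in range(3)],0).astype(np.uint8);cv2.imwrite("pics/top4.png",t);cv2.imwrite("pics/scene4.png",s)
g=cv2.cvtColor(t,6);print(np.c_[np.arange(207,221),g[207:221,338:352]])
g=cv2.cvtColor(s,6);print(np.c_[np.arange(248,259),g[248:259,316:328]])
```

```text
8.7 [ 0.53293627 -0.04910015  0.28730563] [-0.32561054  0.94550327 -0.00116186] [-1.79461293e+01  1.89810517e+01  7.30207038e+01 -3.69927109e-04  8.78879894e+01 -1.26948749e+02]
[[207  70  74  48  48  45  46  45  50  49  55  67  77  74  74]
 [208  72  74  77  80  48  48  50  51  47  54  78  75  75  75]
 [209  72  73  75  75  62  48  52  51  47  60  77  73  73  73]
 [210 133 133 138  67  78  48  49  49  47  69  73  72  73  72]
 [211 121 122 126  55  59  51  46  49  45  97 106 107 133 126]
 [212 215 213 210 218 110  74  44  47  60 116 111 108 108 106]
 [213 197 197 198 204 218 106  38  41  77 114 109 107 106 107]
 [214 195 194 195 198 208 102  71  37  97 114 109 110 108 108]
 [215 195 197 196 197 203 219 104  29  92 109 106 106 108 109]
 [216 197 198 199 198 200 210 106  30 118 111 105 109 111 110]
 [217 196 196 195 196 196 202 217  27 224 222  98 107 107 109]
 [218 199 193 196 194 196 201 212  94 156 220  99 109 112 114]
 [219 209 140 206 202 203 211 159  44 105 228 113  75  52 117]
 [220 215 208 211 144 146 216 161  12  20 101 228  50  80 112]]
[[248  68  76  79  81  74  40  41  39  37  39  38  38]
 [249  75  75  74  70  58  37  38  38  39  37  39  37]
 [250  76  75  74  73  62  37  36  38  40  36  42  54]
 [251 114  88  84  74  58  39  39  39  42  39  61  74]
 [252 212 204 163  94  45  37  40  45  57  69  76  75]
 [253 212 214 190 102  54  38  51  83  99  86  86  80]
 [254 214 215 192 104  64  53  86 111 113 112 123 136]
 [255 214 214 193 108  43  71 114 112 112 112 111 112]
 [256 212 211 212 181  59 109 120 114 113 112 113 113]
 [257 202 177 182  82 156 212 189 114 113 115 113 114]
 [258 141  51  15 121 214 196 107  92 111 111 115 113]]
```

The pointer is within about 1 mm in both views: the top view gives +0.2 mm and the scene view about -1 mm. The mark and the gripped knob give the same spindle position, (0.564, 0.106). I'll go over the nut.

arm_command --steps '[{"delta_pos":[6,31,0],"dr":[0,0,0]},{"delta_pos":[6,31,0],"dr":[0,0,0]},{"delta_pos":[6,31,0],"dr":[0,0,0]},{"delta_pos":[6,31,0],"dr":[0,0,0]},{"delta_pos":[7,31,0],"dr":[0,0,0]},{"delta_pos":[0,0,-20],"dr":[0,0,0]},{"delta_pos":[0,0,-15],"dr":[0,0,0]},{"delta_pos":[0,0,0],"dr":[0,0,0]},{"delta_pos":[0,0,0],"dr":[0,0,0]}]'

```text
time_s: 9.9
position: [0.5642, 0.1058, 0.2514]
tool_rot: [[-0.325, 0.946, -0.0], [0.946, 0.325, -0.0], [0.0, -0.0, -1.0]]
ft_force: [-0.2, -0.5, 0.4]
grip_width: 0.0642
```

Run:
```python
from h import *
o=env.observe();print(o["time_s"],o["position"],o["q"])
a=ray("top",(343.9,141),.18);print(a, ray("scene",(349,167),.18),ray("top",(343.9,141),.2), ray("scene",(349,167),.2),ray("top",(343.9,141),.22), ray("scene",(349,167),.22))
s=env.get_image("scene")
cv2.imwrite("pics/c5.png",cv2.resize(s[100:240,270:420],(750,560)[:2],interpolation=cv2.INTER_CUBIC)[:,:])
```

```text
9.9 [0.56417653 0.10577596 0.25143883] [-1.19272063e+00  2.43242494e+01  7.05748232e+01 -8.30598376e-04
  8.51255311e+01 -1.10186490e+02]
[0.63461694 0.10865038 0.18      ] [0.59792256 0.08417719 0.18      ] [0.62718458 0.10971234 0.2       ] [0.5515454  0.06549113 0.2       ] [0.61975223 0.1107743  0.22      ] [0.50516824 0.04680507 0.22      ]
```

View pics/c5.png

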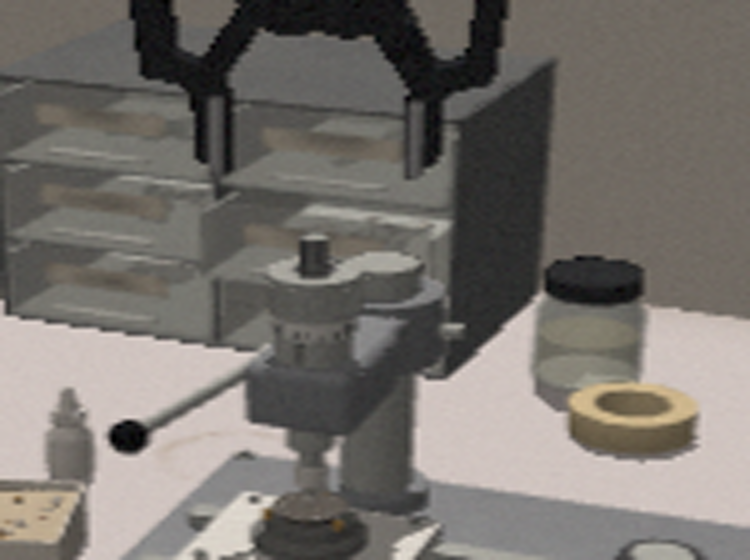

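The jaws straddle the thread evenly (fingers at 215 and 410, thread at 315), and the column cap is well below. I'll descend and grip.

arm_command --steps '[{"delta_pos":[0,0,-20],"dr":[0,0,0]},{"delta_pos":[0,0,-20],"dr":[0,0,0]},{"delta_pos":[0,0,-18],"dr":[0,0,0]},{"delta_pos":[0,0,-10],"dr":[0,0,0]},{"delta_pos":[0,0,0],"dr":[0,0,0]},{"delta_pos":[0,0,0],"dr":[0,0,0]}]'

```text
time_s: 10.55
position: [0.5645, 0.1058, 0.1843]
tool_rot: [[-0.325, 0.946, 0.002], [0.946, 0.325, -0.0], [-0.001, 0.001, -1.0]]
ft_force: [0.4, -1.1, 0.6]
grip_width: 0.0643
```

arm_command --steps '[{"delta_pos":[0,0,0],"dr":[0,0,0]},{"delta_pos":[0,0,0],"dr":[0,0,0]},{"delta_pos":[0,0,0],"dr":[0,0,0]},{"delta_pos":[0,0,0],"dr":[0,0,0]},{"delta_pos":[0,0,0],"dr":[0,0,0]},{"delta_pos":[0,0,0],"dr":[0,0,0]},{"delta_pos":[0,0,0],"dr":[0,0,0]}]' --grip 0 --squeeze 40

```text
time_s: 11.25
position: [0.5644, 0.1059, 0.1842]
tool_rot: [[-0.326, 0.945, 0.002], [0.945, 0.326, -0.0], [-0.001, 0.002, -1.0]]
ft_force: [-1.5, 0.2, 5.8]
grip_width: 0.0357
```

arm_command --steps '[{"delta_pos":[0,0,0],"dr":[0,0,-5]},{"delta_pos":[0,0,0],"dr":[0,0,-7]},{"delta_pos":[0,0,0],"dr":[0,0,-8]},{"delta_pos":[0,0,0],"dr":[0,0,-8]},{"delta_pos":[0,0,0],"dr":[0,0,-8]},{"delta_pos":[0,0,-0.1],"dr":[0,0,-8]},{"delta_pos":[0,0,0],"dr":[0,0,-8]},{"delta_pos":[0,0,0],"dr":[0,0,-8]},{"delta_pos":[0,0,-0.1],"dr":[0,0,-8]},{"delta_pos":[0,0,0],"dr":[0,0,-8]},{"delta_pos":[0,0,0],"dr":[0,0,-8]},{"delta_pos":[0,0,-0.3],"dr":[0,0,-6]},{"delta_pos":[0,0,0],"dr":[0,0,0]},{"delta_pos":[0,0,0],"dr":[0,0,0]}]'

```text
time_s: 12.65
position: [0.5628, 0.1026, 0.1836]
tool_rot: [[0.946, 0.324, -0.003], [0.324, -0.946, -0.007], [-0.006, 0.005, -1.0]]
ft_force: [-10.5, -17.1, 10.7]
grip_width: 0.0358
```

Run:
```python
from h import *
o=env.observe();R=o["tool_rot"];print(o["time_s"],o["position"],np.degrees(np.arctan2(R[1,0],R[0,0])),o["q"],o["ft_force"],o["wrist_torque"],o["joint_efforts"],o["grip_width"])
```

```text
12.65 [0.56279565 0.10263622 0.18359772] 18.92530964638893 [ -1.35110446  27.41585118  77.12685962  -0.40737262  75.64820357
 -20.17561625] [-10.4688091  -17.08372925  10.71619051] [-2.91174757  1.77717909 -0.05324136] [  9.08857048 -42.05166221 -22.57653058   4.31894839  -2.55721919
   0.05169023] 0.03578206171970823
```

Turned 90° at about friction torque; the grip is roughly 3 mm off-centre. I'll relieve the side load and keep going in smaller bites, following the arc.

arm_command --steps '[{"delta_pos":[-1,-2,0],"dr":[0,0,0]},{"delta_pos":[-1,-2,0],"dr":[0,0,0]},{"delta_pos":[-0.5,0,0],"dr":[0,0,-6]},{"delta_pos":[-0.5,0,0],"dr":[0,0,-6]},{"delta_pos":[-0.4,0.1,0],"dr":[0,0,-6]},{"delta_pos":[-0.3,0.1,0],"dr":[0,0,-6]},{"delta_pos":[0,0,0],"dr":[0,0,0]},{"delta_pos":[0,0,0],"dr":[0,0,0]}]'

```text
time_s: 13.45
position: [0.5612, 0.102, 0.1836]
tool_rot: [[0.996, -0.084, 0.003], [-0.084, -0.996, -0.0], [0.003, -0.0, -1.0]]
ft_force: [2.7, -0.4, 6.3]
grip_width: 0.0358
```

```bash
cat > o.py <<'E'
from h import *
o=env.observe();R=o["tool_rot"];print(o["time_s"],o["position"].round(4),"yaw",np.degrees(np.arctan2(R[1,0],R[0,0])).round(2),o["q"][5].round(1),o["ft_force"].round(1),o["wrist_torque"].round(3),"e6",o["joint_efforts"][5].round(3),o["grip_width"].round(4))
E
python3 o.py
```

```text
Traceback (most recent call last):
  File "o.py", line 2, in <module>
    o=env.observe();R=o["tool_rot"];print(o["time_s"],o["position"].round(4),"yaw",np.degrees(np.arctan2(R[1,0],R[0,0])).round(2),o["q"][5].round(1),o["ft_force"].round(1),o["wrist_torque"].round(3),"e6",o["joint_efforts"][5].round(3),o["grip_width"].round(4))
                                                                                                                                                                                                                                           ^^^^^^^^^^^^^^^^^^^^^
AttributeError: 'float' object has no attribute 'round'
```

arm_command --steps '[{"delta_pos":[-0.3,0.1,0],"dr":[0,0,-6]},{"delta_pos":[-0.3,0.1,0],"dr":[0,0,-6]},{"delta_pos":[-0.3,0.1,-0.2],"dr":[0,0,-6]},{"delta_pos":[0,0,0],"dr":[0,0,0]},{"delta_pos":[0,0,0],"dr":[0,0,0]}]'

```text
time_s: 13.95
position: [0.5603, 0.1022, 0.1835]
tool_rot: [[0.922, -0.388, 0.003], [-0.388, -0.922, -0.0], [0.003, -0.001, -1.0]]
ft_force: [2.5, -0.6, 5.5]
grip_width: 0.0358
```

```bash
python3 o.py
```

```text
Traceback (most recent call last):
  File "o.py", line 2, in <module>
    o=env.observe();R=o["tool_rot"];print(o["time_s"],o["position"].round(4),"yaw",np.degrees(np.arctan2(R[1,0],R[0,0])).round(2),o["q"][5].round(1),o["ft_force"].round(1),o["wrist_torque"].round(3),"e6",o["joint_efforts"][5].round(3),o["grip_width"].round(4))
                                                                                                                                                                                                                                           ^^^^^^^^^^^^^^^^^^^^^
AttributeError: 'float' object has no attribute 'round'
```

```bash
sed -i 's/o\["grip_width"\].round(4)/o["grip_width"]/' o.py; python3 o.py
```

```text
13.95 [0.5603 0.1022 0.1835] yaw -22.84 21.3 [ 2.5 -0.6  5.5] [-0.182 -0.404 -0.095] e6 -0.003 0.03584017008549447
```

arm_command --steps '[{"delta_pos":[-0.3,0.2,0],"dr":[0,0,-6]},{"delta_pos":[-0.3,0.2,0],"dr":[0,0,-6]},{"delta_pos":[0,0,0],"dr":[0,0,0]}]'

```text
time_s: 14.25
position: [0.5597, 0.1025, 0.1834]
tool_rot: [[0.819, -0.574, 0.003], [-0.574, -0.819, -0.0], [0.003, -0.001, -1.0]]
ft_force: [3.5, -2.2, 5.9]
grip_width: 0.0354
```

```bash
python3 o.py
```

```text
14.25 [0.5597 0.1025 0.1834] yaw -35.0 33.5 [ 3.5 -2.2  5.9] [-0.28  -0.537 -0.064] e6 0.849 0.035360233979101395
```

arm_command --steps '[{"delta_pos":[-0.3,0.2,0],"dr":[0,0,-6]},{"delta_pos":[-0.2,0.2,0],"dr":[0,0,-6]},{"delta_pos":[0,0,0],"dr":[0,0,0]}]'

```text
time_s: 14.55
position: [0.5592, 0.1029, 0.1834]
tool_rot: [[0.682, -0.731, 0.003], [-0.731, -0.682, -0.0], [0.002, -0.002, -1.0]]
ft_force: [4.1, -2.3, 5.9]
grip_width: 0.0358
```

```bash
python3 o.py
```

```text
14.55 [0.5592 0.1029 0.1834] yaw -47.0 45.5 [ 4.1 -2.3  5.9] [-0.288 -0.517 -0.065] e6 0.849 0.03577985461251112
```

arm_command --steps '[{"delta_pos":[0,0,0],"dr":[0,0,0]},{"delta_pos":[0,0,0],"dr":[0,0,0]},{"delta_pos":[0,0,0],"dr":[0,0,0]}]'

```text
time_s: 14.85
position: [0.5593, 0.1029, 0.1834]
tool_rot: [[0.684, -0.729, 0.003], [-0.729, -0.684, -0.0], [0.002, -0.002, -1.0]]
ft_force: [3.4, -1.7, 5.0]
grip_width: 0.0355
```

```bash
python3 o.py
python3 - <<'E'
from h import *
s=env.get_image("scene");cv2.imwrite("pics/scene5.png",s)
a=cv2.resize(cv2.imread("pics/scene0.png")[145:225,295:375],(400,400),interpolation=cv2.INTER_CUBIC)
cv2.imwrite("pics/c6.png",np.hstack([a,cv2.resize(s[145:225,295:375],(400,400),interpolation=cv2.INTER_CUBIC)]))
E
```

```text
14.85 [0.5593 0.1029 0.1834] yaw -46.83 45.3 [ 3.4 -1.7  5. ] [-0.29  -0.541 -0.035] e6 -0.072 0.03546669050907661
```

arm_command --steps '[{"delta_pos":[-0.2,0.2,0],"dr":[0,0,-6]},{"delta_pos":[-0.2,0.2,0],"dr":[0,0,-6]},{"delta_pos":[0,0,0],"dr":[0,0,0]},{"delta_pos":[0,0,0],"dr":[0,0,0]},{"delta_pos":[0,0,0],"dr":[0,0,0]}]'

```text
time_s: 15.4
position: [0.5584, 0.1032, 0.1832]
tool_rot: [[0.519, -0.855, 0.002], [-0.855, -0.519, -0.001], [0.002, -0.001, -1.0]]
ft_force: [2.7, -3.0, 6.3]
grip_width: 0.0356
```

```bash
python3 o.py
```

```text
15.4 [0.5584 0.1032 0.1832] yaw -58.77 57.3 [ 2.7 -3.   6.3] [-0.431 -0.225  0.516] e6 0.491 0.03564719634397294
```

View pics/c6.png

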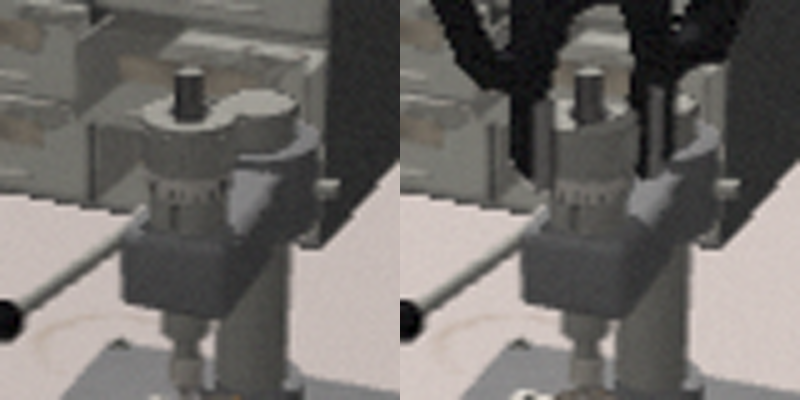

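The picture shows the jaws either side of the drum, seated squarely and clear of the head. The wrist moment has jumped to 0.52 N·m, so the stop has been reached. I'll confirm with a few more degrees.

arm_command --steps '[{"delta_pos":[0,0,0],"dr":[0,0,-3]},{"delta_pos":[0,0,0],"dr":[0,0,0]},{"delta_pos":[0,0,0],"dr":[0,0,0]},{"delta_pos":[0,0,0],"dr":[0,0,0]}]'

```text
time_s: 15.8
position: [0.5584, 0.1033, 0.1832]
tool_rot: [[0.473, -0.881, 0.001], [-0.881, -0.474, -0.001], [0.002, -0.001, -1.0]]
ft_force: [1.8, -2.2, 6.3]
grip_width: 0.0359
```

```bash
python3 o.py
```

```text
15.8 [0.5584 0.1033 0.1832] yaw -61.74 60.3 [ 1.8 -2.2  6.3] [-0.36  -0.231  0.704] e6 0.722 0.03591713720860308
```

arm_command --steps '[{"delta_pos":[0,0,0],"dr":[0,0,-4]},{"delta_pos":[0,0,0],"dr":[0,0,0]},{"delta_pos":[0,0,0],"dr":[0,0,0]},{"delta_pos":[0,0,0],"dr":[0,0,0]}]'

```text
time_s: 16.2
position: [0.5583, 0.1035, 0.1831]
tool_rot: [[0.411, -0.912, 0.001], [-0.912, -0.411, -0.0], [0.001, -0.001, -1.0]]
ft_force: [1.6, -1.0, 6.0]
grip_width: 0.0356
```

```bash
python3 o.py
```

```text
16.2 [0.5583 0.1035 0.1831] yaw -65.76 64.3 [ 1.6 -1.   6. ] [-0.14  -0.205  0.55 ] e6 0.572 0.035573276195166245
```

arm_command --steps '[{"delta_pos":[0,0,0],"dr":[0,0,1]},{"delta_pos":[0,0,0],"dr":[0,0,0]},{"delta_pos":[0,0,0],"dr":[0,0,0]}]'

```text
time_s: 16.5
position: [0.5583, 0.1034, 0.1831]
tool_rot: [[0.426, -0.905, 0.001], [-0.905, -0.426, -0.0], [0.001, -0.001, -1.0]]
ft_force: [1.1, -0.6, 6.3]
grip_width: 0.036
```

```bash
python3 o.py
```

```text
16.5 [0.5583 0.1034 0.1831] yaw -64.79 63.4 [ 1.1 -0.6  6.3] [-0.215 -0.176  0.3  ] e6 0.305 0.035966859205344155
```

arm_command --steps '[{"delta_pos":[0,0,0],"dr":[0,0,2]},{"delta_pos":[0,0,0],"dr":[0,0,0]},{"delta_pos":[0,0,0],"dr":[0,0,0]}]'

```text
time_s: 16.8
position: [0.5583, 0.1033, 0.1831]
tool_rot: [[0.457, -0.89, 0.001], [-0.89, -0.457, -0.0], [0.001, -0.001, -1.0]]
ft_force: [0.6, -2.0, 5.3]
grip_width: 0.0357
```

```bash
python3 o.py
```

```text
16.8 [0.5583 0.1033 0.1831] yaw -62.82 61.4 [ 0.6 -2.   5.3] [-0.264 -0.263  0.022] e6 0.031 0.035738412769745216
```

The nut frees at yaw of about -62.3°, so a quarter turn is +90° to about 27.7°. I'll back off along the same arc.

arm_command --steps '[{"delta_pos":[0.1,-0.1,0],"dr":[0,0,4]},{"delta_pos":[0.2,-0.2,0.1],"dr":[0,0,6]},{"delta_pos":[0.2,-0.2,0],"dr":[0,0,6]},{"delta_pos":[0.2,-0.2,0],"dr":[0,0,6]},{"delta_pos":[0.3,-0.2,0.1],"dr":[0,0,6]},{"delta_pos":[0.3,-0.2,0],"dr":[0,0,6]},{"delta_pos":[0.3,-0.2,0],"dr":[0,0,6]},{"delta_pos":[0.3,-0.1,0.1],"dr":[0,0,6]},{"delta_pos":[0.3,-0.1,0],"dr":[0,0,6]},{"delta_pos":[0.3,-0.1,0],"dr":[0,0,6]},{"delta_pos":[0.3,-0.1,0.1],"dr":[0,0,6]},{"delta_pos":[0.4,0,0],"dr":[0,0,6]},{"delta_pos":[0.4,0,0],"dr":[0,0,6]},{"delta_pos":[0.4,0,0.1],"dr":[0,0,6]},{"delta_pos":[0.3,0,0],"dr":[0,0,6]},{"delta_pos":[0,0,0],"dr":[0,0,2.5]},{"delta_pos":[0,0,0],"dr":[0,0,0]},{"delta_pos":[0,0,0],"dr":[0,0,0]},{"delta_pos":[0,0,0],"dr":[0,0,0]},{"delta_pos":[0,0,0],"dr":[0,0,0]}]'

```text
time_s: 18.8
position: [0.563, 0.1017, 0.1836]
tool_rot: [[0.887, 0.462, 0.002], [0.462, -0.887, -0.0], [0.002, 0.001, -1.0]]
ft_force: [5.3, -1.5, 4.1]
grip_width: 0.0358
```

```bash
python3 o.py;python3 - <<'E'
from h import *
np.set_printoptions(linewidth=250)
t=env.get_image("top");s=env.get_image("scene");cv2.imwrite("pics/top6.png",t);cv2.imwrite("pics/scene6.png",s)
g=cv2.cvtColor(t,6);print(np.c_[np.arange(209,221),g[209:221,338:352]])
g=cv2.cvtColor(s,6);print(np.c_[np.arange(248,259),g[248:259,316:328]])
f=lambda x:cv2.resize(x,(400,400),interpolation=cv2.INTER_CUBIC)
cv2.imwrite("pics/c7.png",np.hstack([f(t[120:240,290:410]),f(s[145:225,295:375])]))
E
```

```text
18.8 [0.563  0.1017 0.1836] yaw 27.5 -29.1 [ 5.3 -1.5  4.1] [-0.195 -0.769  0.025] e6 0.043 0.03581439532577222
[[209 128 131 129 129 133 132 132 132 132 132 134 133 133 134]
 [210 132 128 133 130 132 132 131 132 134 135 133 133 133 133]
 [211 131 131 131 131 131 132 132 132 134 132 133 133 133 132]
 [212 129 129 133 132 132 130 131 133 134 132 134 135 133 134]
 [213 131 130 132 131 132 132 135 133 131 133 133 135 132 134]
 [214 129 130 130 131 130 131 133 135 133 135 135 132 133 134]
 [215 130 130 131 133 131 135 133 132 134 131 133 133 133 136]
 [216 134 133 133 132 133 132 134 133 132 135 135 135 131 133]
 [217 131 130 132 132 131 132 135 133 133 134 134 134 133 133]
 [218 131 130 132 132 134 131 135 134 136 134 134 134 133 133]
 [219 131 132 134 133 132 135 131 134 132 133 136 135 133 135]
 [220 130 134 132 130 135 136 132 131 134 133 133 133 135 134]]
[[248  70  80  78  85  73  38  40  38  38  40  39  39]
 [249  73  75  72  69  57  38  40  34  42  37  40  40]
 [250  75  73  70  72  58  40  37  39  40  40  42  51]
 [251 114  94  83  72  61  39  38  39  38  44  63  74]
 [252 211 203 167  91  42  38  37  45  61  67  73  76]
 [253 210 212 189  98  49  37  51  85  99  83  87  79]
 [254 212 215 189 103  66  57  85 111 111 110 122 138]
 [255 215 214 192 109  44  67 113 113 110 110 111 112]
 [256 209 209 211 181  61 105 122 113 113 111 110 109]
 [257 200 173 180  80 154 211 186 112 114 111 110 117]
 [258 139  50  12 118 215 193 109  92 110 111 112 114]]
```

View pics/c7.png

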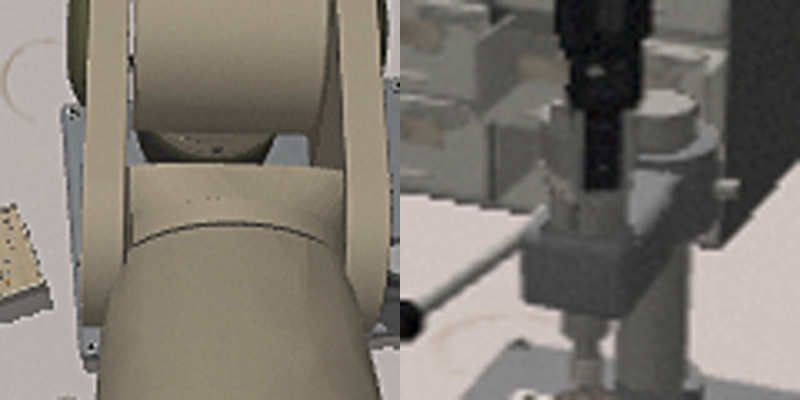

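The pointer pixels haven't changed, the jaws are still closed on the nut, and the torque is near zero. Handing in.

```bash
python3 -c "
from rig import env
print(env.close_job())"
```

```text
the job is handed in; nothing more can be done
None
```

I set the stage to the long mark, screwed the nut down to its stop, backed it off a quarter turn, and handed in at about 19 s still gripping it. The hand-in gives no verdict, so these are my own last checks:

- **Pointer:** I turned the stage knob about 74° counterclockwise in total. The two cameras disagreed slightly: the top view put the pointer about 0.2 mm past the mark, the scene view about 1 mm short of it. Both are inside 1.5 mm, though the scene view leaves little margin. In the final scene picture the pointer had not moved; by then the arm blocked the top view.
- **Nut at the bottom:** the wrist torque rose from about 0.06 to 0.5–0.7 N·m and the pads slipped slightly. I took that as the stop and held it there.
- **Quarter turn back:** I allowed for the wind-up and turned the gripper about 90° from where the torque returned to zero. The nut angle is inferred from the gripper's turn, as I could not read it directly.
- **Grip:** closed on the nut at a 40 N setting, 35.8 mm opening, and about 3 mm off centre. Wrist torque was near zero and side force about 5 N.
- **Loupe, tweezers, cork tray and bottle:** the planned path stayed clear of all four. I did not measure their positions again at the end.

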